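# Set the raised foot of a balancing stand

## Robot

A 6-joint arm with a two-finger parallel gripper is mounted at the origin on the work surface. World frame = base frame: x ahead of the robot, y to its left, z up, the work surface at z = 0. Lengths are in m, angles in rad, forces in N, time in s.
With the tool pointing down it reaches from about 0.15 to 0.775 m from the base axis. Payload 6.1 kg.
Tool frame: the origin (TCP) lies where the fingers leave the gripper's body, on its centre line; the fingertips stand 73 mm ahead of it and the grasp point (between the pads) lies 54 mm ahead of it; z points along the fingers, y is the line along which they close (so a half turn about z gives the same grasp; the last joint's range is limited). The gripper opens to 85 mm and grips with 20 to 120 N. Pads are 22 mm wide; open, the fingers measure 114 mm over their backs; the gripper's body (76 mm by 85 mm) begins 54 mm behind the grasp point. The pads swing forward as they close: fully open they stand 13 mm farther back than shut.
Start: joints at [-1.15, 0.126, -0.04, 1.405, 0, 1.571], TCP at [0.214, -0.479, 0.304] pointing down, gripper open.
Joint ranges: [-2.72, 2.72], [-0.95, 1.95], [-1.27, 1.35], [-1.78, 2.02], [-1.46, 1.47], [-3.14, 3.14]. Speed limits (rad/s): [2.39, 2.39, 3.01, 3.14, 3.14, 3.14].

## Interface

Orientations are given as a rotation vector (axis times angle).
In Python, from rig import bot gives the robot as it stands. The module is installed in compiled form; this text tells all that it offers.
- The arm moves only by the shell command python3 -m creep 'ROWS' [OPENING] [FORCE]. ROWS is JSON, a list of rows, each a list of 2 entries, a list of its own where there are three numbers: the shift along the tool's x, y, z in cm, then the turn, a rotation vector about the tool's x, y, z in rad. A call has 1 to 12 rows; each row shifts and turns the commanded pose from where the row before left it, along the tool's axes as they then stand; what a row does not reach is not made up. A row lasts 1/12 s, in which the tool goes at most 41.7 mm and 7.16 degrees, less where a joint would pass 70% of its speed; a pose out of reach is approached as far as the arm can. A call is refused whole if a number of a shift passes 4.17 or a number of a turn 0.125, either way. A call with a gripper value outside its range is refused whole. OPENING is the finger opening in cm, from 0 to 8.54, set as the call begins (- or left out, the last holds). The fingers move at their own pace and stop on an object; FORCE is the grip in N (left out, the last holds). Time passes only in rows, so rows that do not move let the fingers close. It gives the time, the measured TCP pose, the force, the opening and the grip force at its end, in the units of the state.
- bot.observe(): the state, without advancing time (a new reading comes with each control period).
- bot.snapshot(name): name is "scene" or "top" or "wrist"; returns a dict with "pixels" (420x560x3 uint8, red, green, blue), "intrinsics" (3x3 intrinsics, pixels), "world_to_cam" (4x4, takes a point from world to camera coordinates). Camera axes: x right, y up, looking along -z (the intrinsics and any distortion apply to the point x, -y, -z); pixel columns grow to the right and rows downward; lengths in m; the calibration is good to about 2 mm. A picture is of the moment at which its call begins. There is no depth.
- bot.finish_job(): hands the job in; it is judged then, once.
The state is a dict: "time_s": time; "joint_pos": joint angles; "qvel": joint speeds; "effort": joint torques, N m; "eef_pos": TCP position; "tool_rot": TCP orientation; "contact_force": force on the tool from outside, world axes, zero at the start; "wrist_torque": the same for the moment, N m; "finger_gap": finger opening in m; "grip_force": force on a finger pad.
Only numpy, scipy, OpenCV 4.12 (cv2) and the standard library are available. Lean on these libraries where they do the work, as an engineer would, in place of code of your own. Each camera call takes 0.05 s, during which the arm holds its last target. There are 200 camera calls.

## Task

Three feet of the blue balancing stand are set, but its near left foot still hangs clear of the steel patch plate below it. Screw that foot down by its black knob until its rubber just bears on the plate - a light touch that takes a little of the weight, never jacking the corner up - and then swing its red-balled locknut lever round clockwise to its stop to lock it, without shifting the stand or disturbing the other things on the bench.

Things in the scene. Friction and masses are not known exactly. Their poses are not given: they have to be found in the camera images.
- stand: Loose blue rotor balancing stand, 10 kg: two beams along its x (320 x 46 mm, tops 55 mm up) 280 mm apart, each with an upright at mid-length; arbor and brake disc across them (top 350 mm up), grey motor at far right. Screw feet at x +-130, y +-140 mm, each with black knob and locknut lever. Origin: middle of underside, on the bench; z up, -x towards the robot (yaw within 0.35).
- pad: Rubber disc, 54 mm across, under the near left screw foot (stand x -130, y +140 mm); rubber, stem and knob turn as one. Origin: centre of its underside, z up. Clockwise from above lowers it 4 mm a turn. Starts 2 to 5 mm over a fixed steel plate 105 mm square, 5 to 7.5 mm proud of the bench. Free it turns with 0.04 N m; each N on the rubber adds 0.02 to 0.03 N m. It gives about 0.5 mm under 10 N.
- knob_grip (a point): On the axis of that foot's round fluted black knob (36 mm across, 26 mm tall, white mark on top), at about mid height, 93 mm above the rubber's underside; sinks with the foot. The lever below reaches up to 73 mm above the bench.
- locknut (a joint): Angle of that foot's locknut lever about the foot's axis, rad: 0 to 0.25 (open) at the start, grows clockwise seen from above, 1.5 at its stop (locked). Turns with about 0.15 N m and stays where it is left. The other feet's levers are already locked.
- lever_ball (a point): Centre of the red ball (20 mm across) at the end of that steel lever (9 mm bar): 75 mm from the foot's axis, 63 mm above the bench. At joint 0 it lies from the axis at 135 degrees in the stand's x-y plane (towards the robot and outward), at the stop at 49 degrees; nothing stands in its path.
- spanner: Loose steel ring spanner, 190 mm, lying on the bench; leave alone.
- driver: Loose screwdriver with yellow handle, 210 mm; leave alone.
- mallet: Loose hammer, wooden handle, 270 mm; leave alone.
- cone: Loose brass centring cone, 54 mm across, 36 mm tall; leave alone.
- spray: Yellow and red spray can, 66 mm across, 190 mm tall, standing; leave alone.
- spare_disc: Steel brake disc lying flat, 160 mm across, 8 mm thick; leave alone.
- mug: Blue mug, 80 mm across, 92 mm tall; leave alone.

How it is judged:
By the outcome, as a careful person would: the job done as asked, in the order asked, and still so for the second after the job is handed in, with the robot touching nothing.
It also fails if it takes over 72 s, if anything falls off the work surface, if the arm or the gripper's body presses on something with over 40 N, if the wrist force passes 120 N, or if a joint passes its speed limit or range.

## Working session

There is one attempt and no reset: what is moved stays moved. The work goes in short steps, Python scripts to look and compute and a shell command to move; the robot and the scene stay as the last step left them, time stands still between calls to the robot, and variables do not carry over. Pictures are saved under pics/ and viewed, at most 11 in all, crops included, and the job is handed in when it is done.

```bash
mkdir -p pics
python3 - <<'E'
from rig import bot
import cv2,json,numpy as np
s=bot.observe()
print({k:np.round(v,3).tolist() for k,v in s.items()})
for n in ["scene","top"]:
    d=bot.snapshot(n); cv2.imwrite(f"pics/{n}0.png",cv2.resize(d["pixels"][:,:,::-1],(784,588),interpolation=cv2.INTER_CUBIC))
    np.savez(f"{n}0.npz",**d); print(n,[k for k in d],np.round(d["intrinsics"],1).tolist(),np.round(d["world_to_cam"],3).tolist())
E
```

```text
{'time_s': 0.0, 'joint_pos': [-1.15, 0.126, -0.041, 1.405, -0.0, 1.571], 'qvel': [0.002, -0.0, 0.001, -0.001, -0.0, -0.001], 'effort': [0.0, -43.591, 35.292, 0.017, 0.0, -0.0], 'eef_pos': [0.214, -0.479, 0.303], 'tool_rot': [-3.071, -0.656, 0.001], 'contact_force': [-0.067, -0.947, -0.063], 'wrist_torque': [0.021, -0.016, -0.046], 'grip_force': 0.0, 'finger_gap': 0.086}
scene ['pixels', 'intrinsics', 'world_to_cam'] [[512.6, 0.0, 275.5], [0.0, 512.6, 212.2], [0.0, 0.0, 1.0]] [[0.799, 0.602, -0.006, -0.415], [-0.419, 0.563, 0.712, 0.145], [0.432, -0.566, 0.702, -1.707], [0.0, 0.0, 0.0, 1.0]]
top ['pixels', 'intrinsics', 'world_to_cam'] [[500.7, 0.0, 280.7], [0.0, 500.7, 208.9], [0.0, 0.0, 1.0]] [[0.016, -1.0, -0.009, 0.004], [0.991, 0.015, 0.131, -0.555], [-0.131, -0.011, 0.991, -1.579], [0.0, 0.0, 0.0, 1.0]]
```

View pics/scene0.png

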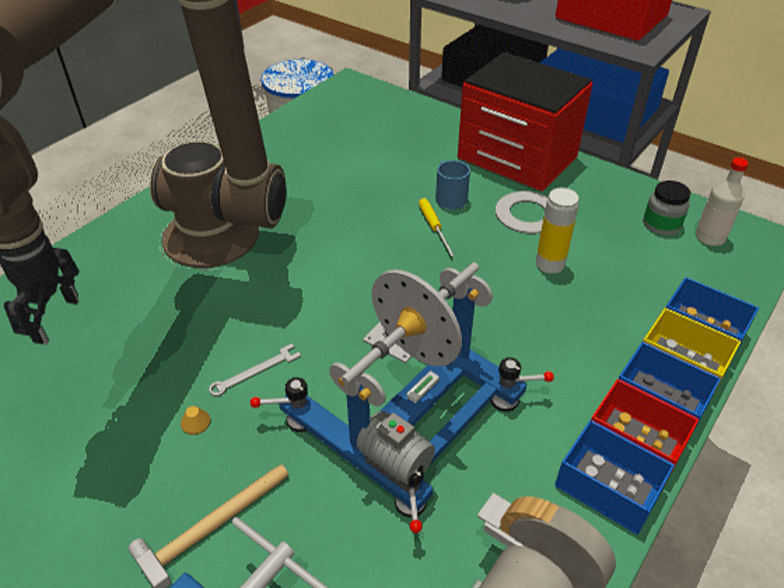

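View pics/top0.png

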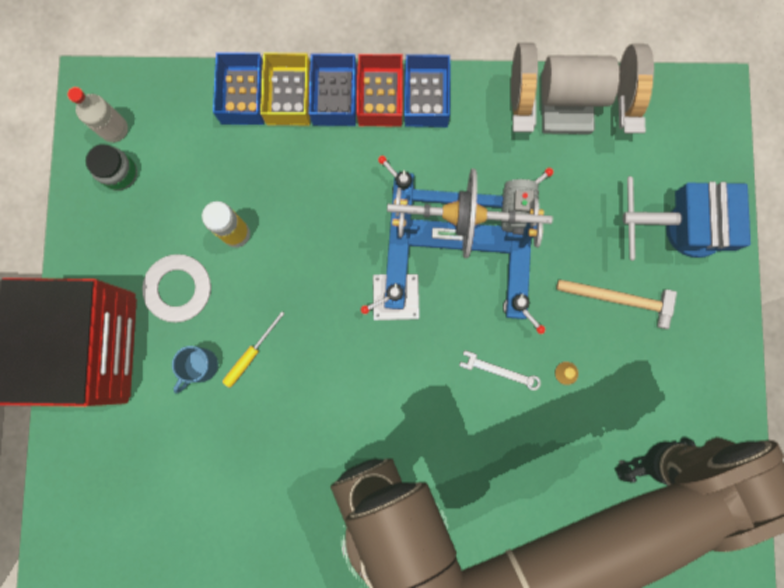

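The scene view hides the near left foot behind the disc. The top view shows it on the white plate, with its knob at (395,292), its ball at (365,310), and the other knobs at (521,301) and (403,179), all at 1.4x scale.

```bash
cat > h.py <<'E'
import numpy as np,cv2
from scipy.spatial.transform import Rotation as R
def ray(d,u,v,z):
    K,T=d["intrinsics"],d["world_to_cam"]
    p=np.array([(u-K[0,2])/K[0,0],-(v-K[1,2])/K[1,1],-1.])
    r=T[:3,:3].T@p; c=-T[:3,:3].T@T[:3,3]
    return c+r*(z-c[2])/r[2]
def proj(d,P):
    q=d["world_to_cam"][:3,:3]@np.asarray(P)+d["world_to_cam"][:3,3]; q=q*[1,-1,-1]; q=d["intrinsics"]@q; return q[:2]/q[2]
E
python3 - <<'E'
from h import *
d=np.load("top0.npz")
for n,u,v,z in [("NL",395,292,.115),("NR",521,301,.106),("FL",403,179,.106),("ballNL",365,310,.063),("ballNR",541,329,.063),("ballFL",383,160,.063),("ballFR",549,172,.063),("plate",396,297,.006)]:
    print(n,np.round(ray(d,u/1.4,v/1.4,z),4))
im=d["pixels"][185:240,245:305,::-1]; cv2.imwrite("pics/c1.png",cv2.resize(im,None,fx=10,fy=10,interpolation=cv2.INTER_CUBIC))
E
```

```text
NL [0.5458 0.0075 0.115 ]
NR [ 0.5313 -0.2695  0.106 ]
FL [ 0.8039 -0.0063  0.106 ]
ballNL [0.5107 0.075  0.063 ]
ballNR [ 0.4739 -0.3213  0.063 ]
ballFL [0.8617 0.0408 0.063 ]
ballFR [ 0.8382 -0.3438  0.063 ]
plate [0.5485 0.0058 0.006 ]
```

View pics/c1.png

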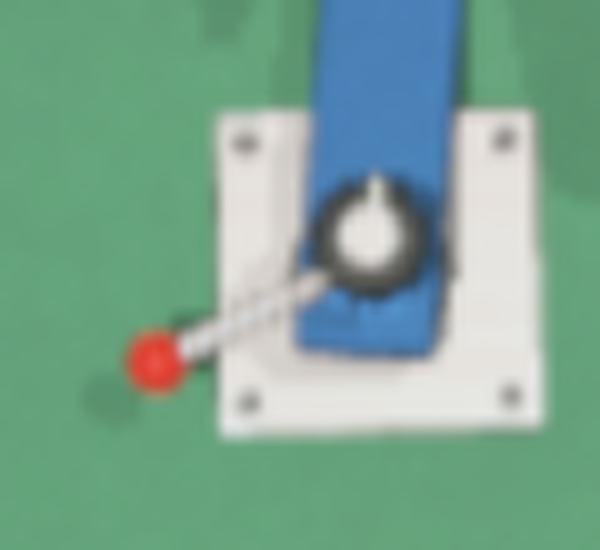

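The crop shows the knob centre at (369,236) and the ball at (155,362). So the axis is near (0.546, 0.0075), the stand yaw about -0.05 and the lever at about 0.25 rad. I'm moving over the knob.

```bash
python3 -m creep '[[[3.35,-2.06,0],[0,0,0]],[[3.35,-2.06,0],[0,0,0]],[[3.35,-2.06,0],[0,0,0]],[[3.35,-2.06,0],[0,0,0]],[[3.35,-2.06,0],[0,0,0]],[[3.35,-2.06,0],[0,0,0]],[[3.35,-2.06,0],[0,0,0]],[[3.35,-2.06,0],[0,0,0]],[[3.35,-2.06,0],[0,0,0]],[[3.35,-2.06,0],[0,0,0]],[[3.35,-2.06,0],[0,0,0]],[[3.35,-2.06,0],[0,0,0]]]' 8.54 20
python3 -m creep '[[[3.35,-2.06,0],[0,0,0]],[[3.35,-2.06,0],[0,0,0]],[[3.35,-2.06,0],[0,0,0]],[[0,0,0],[0,0,-0.12]],[[0,0,0],[0,0,-0.12]],[[0,0,0],[0,0,-0.12]],[[0,0,0],[0,0,-0.12]],[[0,0,0],[0,0,-0.12]],[[0,0,0],[0,0,-0.12]],[[0,0,0],[0,0,-0.12]]]'
python3 - <<'E'
from rig import bot
import numpy as np
s=bot.observe();print({k:np.round(v,3).tolist() for k,v in s.items()})
E
```

```text
time_s: 1.1
eef_pos: [0.481, -0.0874, 0.3037]
tool_rot: [-3.072, -0.656, 0.0]
contact_force: [-0.1, -1.0, 0.3]
finger_gap: 0.0853
grip_force: 0.0
time_s: 1.93
eef_pos: [0.5468, 0.0082, 0.3034]
tool_rot: [-2.532, -1.859, 0.001]
contact_force: [1.2, -0.0, -1.4]
finger_gap: 0.0857
grip_force: 0.0
{'time_s': 1.933, 'joint_pos': [0.015, 0.168, 0.009, 1.413, -0.0, 1.89], 'qvel': [-0.002, 0.0, 0.003, -0.0, -0.001, -1.429], 'effort': [0.047, -46.273, 35.293, 0.01, 0.001, 1.505], 'eef_pos': [0.547, 0.008, 0.303], 'tool_rot': [-2.532, -1.859, 0.001], 'contact_force': [1.215, -0.012, -1.356], 'wrist_torque': [0.011, 0.025, 0.036], 'grip_force': 0.0, 'finger_gap': 0.086}
```

```bash
R='x'; python3 -m creep '[[[0,0,0],[0,0,-0.12]],[[0,0,0],[0,0,-0.12]],[[0,0,0],[0,0,-0.12]],[[0,0,0],[0,0,-0.12]],[[0,0,0],[0,0,-0.12]],[[0,0,0],[0,0,-0.12]],[[0,0,0],[0,0,-0.12]],[[0,0,0],[0,0,-0.12]],[[0,0,0],[0,0,-0.12]],[[0,0,0],[0,0,-0.12]],[[0,0,0],[0,0,-0.12]],[[0,0,0],[0,0,-0.12]]]' >/dev/null
python3 -m creep '[[[0,0,0],[0,0,-0.12]],[[0,0,0],[0,0,-0.12]],[[0,0,0],[0,0,-0.12]],[[0,0,0],[0,0,-0.12]],[[0,0,0],[0,0,-0.12]],[[0,0,0],[0,0,-0.12]],[[0,0,0],[0,0,-0.12]],[[0,0,0],[0,0,-0.12]],[[0,0,0],[0,0,-0.12]],[[0,0,0],[0,0,-0.12]],[[0,0,0],[0,0,-0.12]],[[0,0,0],[0,0,-0.12]]]' >/dev/null
python3 -m creep '[[[0,0,0],[0,0,-0.12]],[[0,0,0],[0,0,-0.12]],[[0,0,0],[0,0,-0.12]],[[0,0,0],[0,0,-0.12]],[[0,0,0],[0,0,-0.12]],[[0,0,0],[0,0,-0.12]],[[0,0,0],[0,0,-0.12]],[[0,0,0],[0,0,-0.12]],[[0,0,0],[0,0,-0.12]],[[0,0,0],[0,0,-0.12]],[[0,0,0],[0,0,-0.12]],[[0,0,0],[0,0,-0.12]]]' >/dev/null
python3 -m creep '[[[0,0,0],[0,0,-0.12]],[[0,0,0],[0,0,-0.12]],[[0,0,0],[0,0,0]],[[0,0,0],[0,0,0]],[[0,0,0],[0,0,0]]]'
cat > st.py <<'E'
from rig import bot
from h import *
import sys
def st():
    s=bot.observe();print({k:np.round(s[k],4).tolist() for k in ["time_s","joint_pos","eef_pos","contact_force","wrist_torque","finger_gap","grip_force"]})
    m=R.from_rotvec(s["tool_rot"]).as_matrix();print("toolx,y",m[:,0].round(3),m[:,1].round(3),"z",m[:,2].round(3)); return s,m
def pic(cam,name,box=None,f=1.4):
    d=bot.snapshot(cam);np.savez(name+".npz",**d);im=d["pixels"][:,:,::-1]
    if box: im=im[box[1]:box[3],box[0]:box[2]]
    cv2.imwrite(f"pics/{name}.png",cv2.resize(im,None,fx=f,fy=f,interpolation=cv2.INTER_CUBIC)); return d
E
python3 - <<'E'
from st import *
st(); d=pic("wrist","w1",None,1.4); print(proj(d,[.546,.0075,.115])*1.4)
E
```

```text
time_s: 5.35
eef_pos: [0.5468, 0.0081, 0.3037]
tool_rot: [3.057, -0.724, -0.001]
contact_force: [0.5, -0.7, 0.1]
finger_gap: 0.0855
grip_force: 0.0
{'time_s': 5.35, 'joint_pos': [0.0149, 0.1679, 0.0091, 1.4125, 0.0, -2.6614], 'eef_pos': [0.5468, 0.0081, 0.3037], 'contact_force': [0.4913, -0.7371, 0.1172], 'wrist_torque': [0.0178, 0.0316, 0.01], 'finger_gap': 0.0855, 'grip_force': 0.0}
toolx,y [ 0.894 -0.449 -0.   ] [-0.449 -0.894  0.   ] z [-0.  0. -1.]
[386.44219852 281.86060141]
```

View pics/w1.png

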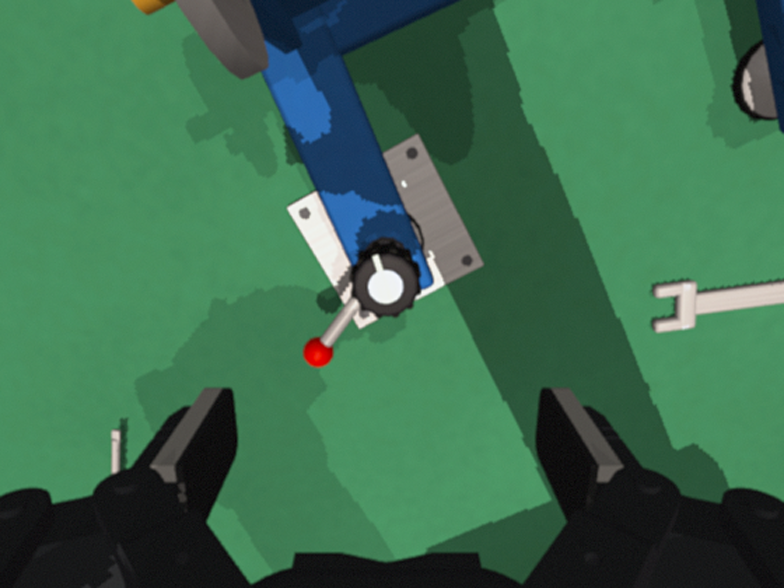

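The wrist view shows the knob cap at (385,287), within about 5 px of the prediction, and the ball at (318,352). I'll triangulate both.

Run:
```python
from h import *
w=np.load("w1.npz");t=np.load("top0.npz")
def blob(d,ok,near):
    n,l,s,c=cv2.connectedComponentsWithStats(ok.astype(np.uint8)); 
    i=[k for k in range(1,n) if s[k,4]>8]; k=min(i,key=lambda k:np.hypot(*(c[k]-near))); print(s[k],c[k].round(2)); return c[k]
def col(d): 
    p=d["pixels"].astype(int); return p[...,0],p[...,1],p[...,2]
pts={}
for n,d,kn,bn in [("w",w,(275.3,204.5),(227,251)),("t",t,(281.9,208.6),(260.5,221.3))]:
    r,g,b=col(d); pts[n]=[blob(d,(r>190)&(b>190),kn),blob(d,(r>150)&(g<80),bn)]
def tri(i):
    from scipy.optimize import least_squares
    return least_squares(lambda P:np.r_[proj(w,P)-pts["w"][i],proj(t,P)-pts["t"][i]],[.546,.008,.1])
for i in (0,1):
    s=tri(i);print(s.x.round(4),s.fun.round(2))
for z in (.113,.117): print(z,ray(w,*pts["w"][0],z).round(4),ray(t,*pts["t"][0],z).round(4))
print(ray(w,*pts["w"][1],.063).round(4),ray(t,*pts["t"][1],.063).round(4))
```

```text
[263 182  25  35 497] [274.43 202.95]
[217 245  20  17 268] [226.32 253.  ]
[279 205   5   6  24] [281.21 207.88]
[258 219   5   5  16] [260.19 220.94]
[0.5467 0.0086 0.1196] [-0.15  0.02  0.6   0.21]
[0.5106 0.0751 0.0702] [-0.14 -0.01  0.41  0.27]
0.113 [0.5449 0.0094 0.113 ] [0.5482 0.0105 0.113 ]
0.117 [0.546  0.0088 0.117 ] [0.5477 0.0104 0.117 ]
[0.508  0.0774 0.063 ] [0.5122 0.0767 0.063 ]
```

```bash
python3 -m creep '[[[0,0,1],[0,0,0]],[[0,0,1.45],[0,0,0]],[[0,0,1.45],[0,0,0]],[[0,0,1.45],[0,0,0]],[[0,0,1.45],[0,0,0]],[[0,0,1.45],[0,0,0]],[[0,0,1.45],[0,0,0]],[[0,0,1.45],[0,0,0]],[[0,0,1.45],[0,0,0]],[[0,0,1],[0,0,0]],[[0,0,0.9],[0,0,0]],[[0,0,0.4],[0,0,0]]]' 8.54 20
python3 -m creep '[[[0,0,0],[0,0,0]],[[0,0,0],[0,0,0]],[[0,0,0],[0,0,0]],[[0,0,0],[0,0,0]],[[0,0,0],[0,0,0]],[[0,0,0],[0,0,0]]]' 4.2 20
python3 -c "
from st import *
st(); pic('wrist','w2')"
python3 -m creep '[[[0,0,0],[0,0,0]],[[0,0,0],[0,0,0]],[[0,0,0],[0,0,0]]]' 3.9 20
python3 -m creep '[[[0,0,0],[0,0,0]],[[0,0,0],[0,0,0]],[[0,0,0],[0,0,0]]]' 3.75 20
python3 -c "
from st import *
st()"
```

```text
time_s: 6.4
eef_pos: [0.5463, 0.0081, 0.1533]
tool_rot: [3.057, -0.721, -0.003]
contact_force: [0.1, 0.4, 0.1]
finger_gap: 0.0857
grip_force: 0.0
time_s: 6.9
eef_pos: [0.5471, 0.0081, 0.1554]
tool_rot: [-3.058, 0.72, -0.001]
contact_force: [-0.3, -0.7, 0.9]
finger_gap: 0.0418
grip_force: 0.0
{'time_s': 6.9, 'joint_pos': [0.0149, 0.2076, -0.2707, 1.0916, 0.0, -2.6643], 'eef_pos': [0.5471, 0.0081, 0.1554], 'contact_force': [-0.2797, -0.6766, 0.927], 'wrist_torque': [-0.0163, -0.0116, -0.0384], 'finger_gap': 0.0418, 'grip_force': 0.0}
toolx,y [ 0.895 -0.446  0.001] [-0.446 -0.895 -0.   ] z [ 0.001  0.    -1.   ]
time_s: 7.2
eef_pos: [0.5469, 0.0081, 0.1549]
tool_rot: [3.058, -0.72, 0.0]
contact_force: [0.8, 0.2, 0.5]
finger_gap: 0.0389
grip_force: 0.0
time_s: 7.45
eef_pos: [0.5469, 0.0081, 0.1549]
tool_rot: [3.058, -0.72, -0.0]
contact_force: [0.3, 0.3, -0.0]
finger_gap: 0.0375
grip_force: 0.0
{'time_s': 7.45, 'joint_pos': [0.0148, 0.2081, -0.2713, 1.0915, -0.0, -2.6644], 'eef_pos': [0.5469, 0.0081, 0.1549], 'contact_force': [0.3268, 0.3035, -0.0417], 'wrist_torque': [-0.0037, 0.0282, 0.0192], 'finger_gap': 0.0375, 'grip_force': 0.0}
toolx,y [ 0.895 -0.446 -0.   ] [-0.446 -0.895  0.   ] z [-0. -0. -1.]
```

View pics/w2.png

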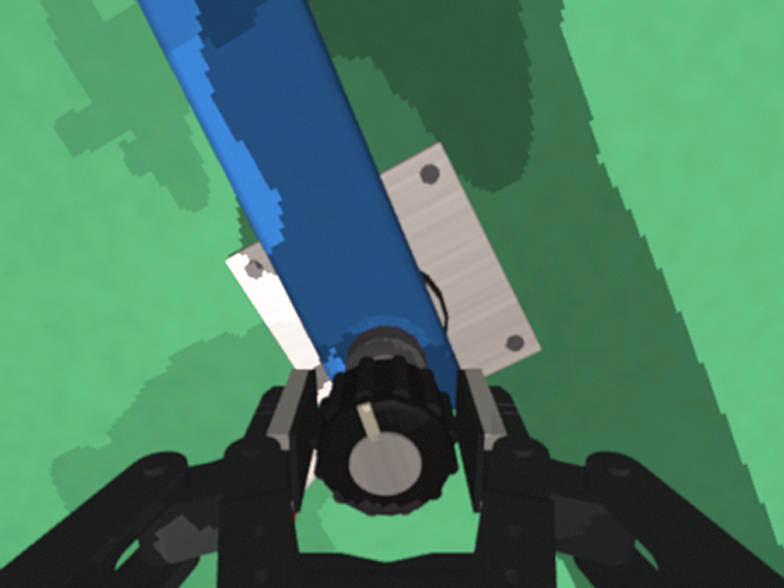

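The knob (centre x≈386) sits centred between the pads. I'll raise 4 mm to keep lever clearance, then close gently.

```bash
python3 -m creep '[[[0,0,-0.2],[0,0,0]],[[0,0,-0.2],[0,0,0]],[[0,0,0],[0,0,0]],[[0,0,0],[0,0,0]]]' 3.75 20
python3 -m creep '[[[0,0,0],[0,0,0]],[[0,0,0],[0,0,0]],[[0,0,0],[0,0,0]]]' 3.6 20
python3 -m creep '[[[0,0,0],[0,0,0]],[[0,0,0],[0,0,0]],[[0,0,0],[0,0,0]]]' 3.5 20
python3 -m creep '[[[0,0,0],[0,0,0]],[[0,0,0],[0,0,0]],[[0,0,0],[0,0,0]]]' 3.2 20
python3 -c "
from st import *
st()"
```

```text
time_s: 7.78
eef_pos: [0.5471, 0.0081, 0.1592]
tool_rot: [-3.058, 0.72, -0.001]
contact_force: [-0.2, -0.8, -0.1]
finger_gap: 0.0373
grip_force: 0.0
time_s: 8.03
eef_pos: [0.5471, 0.0084, 0.1591]
tool_rot: [-3.057, 0.719, -0.001]
contact_force: [1.2, 2.8, 2.5]
finger_gap: 0.036
grip_force: 1.0
time_s: 8.28
eef_pos: [0.5472, 0.0084, 0.1592]
tool_rot: [-3.057, 0.719, -0.001]
contact_force: [0.9, 3.1, 2.2]
finger_gap: 0.0356
grip_force: 18.8
time_s: 8.53
eef_pos: [0.5472, 0.0084, 0.1592]
tool_rot: [-3.057, 0.719, -0.001]
contact_force: [1.7, 4.1, 4.6]
finger_gap: 0.0353
grip_force: 19.6
{'time_s': 8.5333, 'joint_pos': [0.015, 0.2056, -0.2645, 1.0999, 0.0006, -2.6643], 'eef_pos': [0.5472, 0.0084, 0.1592], 'contact_force': [1.7395, 4.0706, 4.5807], 'wrist_torque': [0.8047, -0.303, -0.0189], 'finger_gap': 0.0353, 'grip_force': 19.6086}
toolx,y [ 0.895 -0.446  0.   ] [-0.446 -0.895 -0.001] z [ 0.001  0.001 -1.   ]
```

```bash
python3 -m creep '[[[0,-0.03,-0.03],[0,0,0]],[[0,0,0],[0,0,0]]]' 3.2 20
python3 -m creep '[[[0,0,0.0076],[0,0,0.12]],[[0,0,0.0076],[0,0,0.12]],[[0,0,0.0076],[0,0,0.12]],[[0,0,0.0076],[0,0,0.12]],[[0,0,0.0076],[0,0,0.12]],[[0,0,0.0076],[0,0,0.12]],[[0,0,0.0076],[0,0,0.12]],[[0,0,0.0076],[0,0,0.12]]]' >/dev/null
python3 -c "
from st import *
st()"
python3 -m creep '[[[0,0,0.0076],[0,0,0.12]],[[0,0,0.0076],[0,0,0.12]],[[0,0,0.0076],[0,0,0.12]],[[0,0,0.0076],[0,0,0.12]],[[0,0,0.0076],[0,0,0.12]],[[0,0,0.0076],[0,0,0.12]],[[0,0,0.0076],[0,0,0.12]],[[0,0,0.0076],[0,0,0.12]]]' >/dev/null
python3 -c "
from st import *
st()
d=pic('wrist','w3')"
```

```text
time_s: 8.7
eef_pos: [0.5472, 0.0084, 0.1592]
tool_rot: [-3.058, 0.72, -0.001]
contact_force: [2.4, 2.8, 3.4]
finger_gap: 0.0355
grip_force: 20.0
{'time_s': 9.3667, 'joint_pos': [0.0145, 0.2056, -0.2659, 1.102, -0.0027, -1.6981], 'eef_pos': [0.5457, 0.0073, 0.1586], 'contact_force': [-4.9774, -0.7954, 7.959], 'wrist_torque': [-0.1798, 0.7824, 0.0151], 'finger_gap': 0.0351, 'grip_force': 20.4949}
toolx,y [ 0.141 -0.99   0.002] [-0.99  -0.141  0.003] z [-0.003 -0.003 -1.   ]
{'time_s': 10.0333, 'joint_pos': [0.015, 0.2051, -0.2681, 1.1038, -0.0011, -0.7381], 'eef_pos': [0.5439, 0.0079, 0.1579], 'contact_force': [-12.737, 2.1779, 12.67], 'wrist_torque': [0.3135, 2.2451, 0.1179], 'finger_gap': 0.0355, 'grip_force': 20.9486}
toolx,y [-0.73  -0.684  0.005] [-0.684  0.73   0.003] z [-0.006 -0.001 -1.   ]
```

View pics/w3.png

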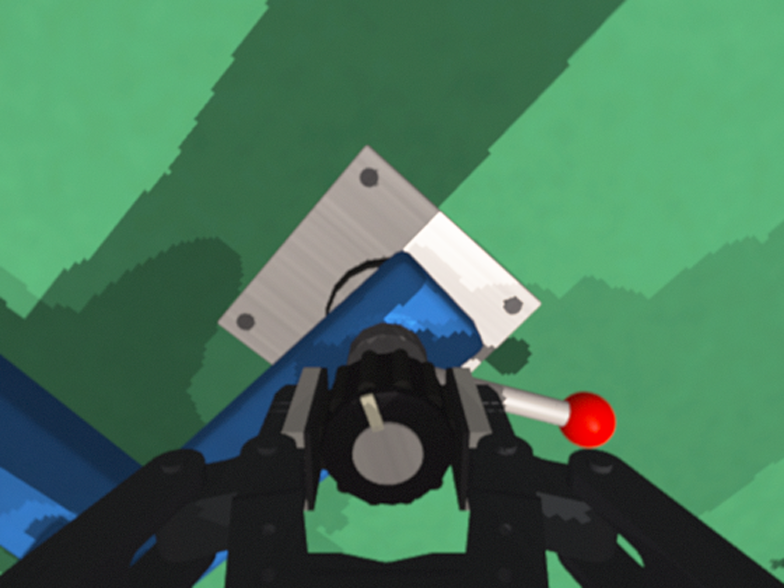

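The mark turned with the tool, so there's no slip. The grip is about 2 mm off-axis along tool x, though, and the side force is growing. The displacement puts the knob axis at (0.5454, 0.0093). I'll release, rewind and re-centre.

```bash
python3 -m creep '[[[0,0,0],[0,0,0]],[[0,0,0],[0,0,0]],[[0,0,0],[0,0,0]]]' 5 20
python3 -m creep '[[[0,0,0],[0,0,-0.12]],[[0,0,0],[0,0,-0.12]],[[0,0,0],[0,0,-0.12]],[[0,0,0],[0,0,-0.12]],[[0,0,0],[0,0,-0.12]],[[0,0,0],[0,0,-0.12]],[[0,0,0],[0,0,-0.12]],[[0,0,0],[0,0,-0.12]]]' >/dev/null
python3 -m creep '[[[0,0,0],[0,0,-0.12]],[[0,0,0],[0,0,-0.12]],[[0,0,0],[0,0,-0.12]],[[0,0,0],[0,0,-0.12]],[[0,0,0],[0,0,-0.12]],[[0,0,0],[0,0,-0.12]],[[0,0,0],[0,0,-0.12]],[[0,0,0],[0,0,-0.12]],[[0,0,0],[0,0,0]],[[0,0,0],[0,0,0]],[[0,0,0],[0,0,0]],[[0,0,0],[0,0,0]]]' 
python3 -c "
from st import *
s,m=st(); print('shift cm',m.T@(np.array([.5454,.0093,.159])-s['eef_pos'])*100)
d=pic('top','t2')"
```

```text
time_s: 10.33
eef_pos: [0.5467, 0.008, 0.1574]
tool_rot: [1.164, -2.917, 0.001]
contact_force: [0.1, -0.1, -0.2]
finger_gap: 0.05
grip_force: 0.0
time_s: 12.0
eef_pos: [0.547, 0.0083, 0.1578]
tool_rot: [3.057, -0.723, -0.0]
contact_force: [0.6, 0.1, -1.0]
finger_gap: 0.05
grip_force: 0.0
{'time_s': 12.0, 'joint_pos': [0.0152, 0.2068, -0.2662, 1.0981, -0.0002, -2.6619], 'eef_pos': [0.547, 0.0083, 0.1578], 'contact_force': [0.5614, 0.1317, -0.9717], 'wrist_torque': [-0.0259, 0.0143, 0.059], 'finger_gap': 0.05, 'grip_force': 0.0}
toolx,y [ 0.894 -0.448 -0.   ] [-0.448 -0.894  0.   ] z [-0. -0. -1.]
shift cm [-0.18784543 -0.01753758 -0.11922216]
```

```bash
python3 -m creep '[[[-0.19,-0.02,0],[0,0,0]],[[0,0,0],[0,0,0]],[[0,0,0],[0,0,0]]]' 3.7 20
python3 -m creep '[[[0,0,0],[0,0,0]],[[0,0,0],[0,0,0]],[[0,0,0],[0,0,0]],[[0,0,0],[0,0,0]]]' 3.5 20
python3 -c "
from st import *
st()"
python3 -m creep '[[[0,0,0.0076],[0,0,0.12]],[[0,0,0.0076],[0,0,0.12]],[[0,0,0.0076],[0,0,0.12]],[[0,0,0.0076],[0,0,0.12]],[[0,0,0.0076],[0,0,0.12]],[[0,0,0.0076],[0,0,0.12]],[[0,0,0.0076],[0,0,0.12]],[[0,0,0.0076],[0,0,0.12]]]' 3.2 20 >/dev/null
python3 -c "
from st import *
st()"
```

```text
time_s: 12.3
eef_pos: [0.5453, 0.0095, 0.158]
tool_rot: [3.058, -0.72, -0.0]
contact_force: [-0.0, -0.0, 0.5]
finger_gap: 0.0374
grip_force: 0.0
time_s: 12.63
eef_pos: [0.5453, 0.0094, 0.1581]
tool_rot: [-3.058, 0.72, 0.0]
contact_force: [-0.5, 0.0, 3.4]
finger_gap: 0.0356
grip_force: 18.7
{'time_s': 12.6333, 'joint_pos': [0.0173, 0.2035, -0.2696, 1.0977, 0.0, -2.6619], 'eef_pos': [0.5453, 0.0094, 0.1581], 'contact_force': [-0.5047, 0.0393, 3.3732], 'wrist_torque': [-0.0123, 0.2134, -0.0167], 'finger_gap': 0.0356, 'grip_force': 18.7457}
toolx,y [ 0.895 -0.446 -0.   ] [-0.446 -0.895  0.   ] z [-0.  0. -1.]
{'time_s': 13.3, 'joint_pos': [0.0172, 0.2038, -0.2707, 1.0967, -0.0002, -1.6961], 'eef_pos': [0.5452, 0.0093, 0.1575], 'contact_force': [-1.0568, -0.7578, 3.3305], 'wrist_torque': [-0.1044, 0.4364, 0.0379], 'finger_gap': 0.0351, 'grip_force': 19.8222}
toolx,y [ 0.142 -0.99   0.   ] [-0.99  -0.142  0.   ] z [-0. -0. -1.]
```

```bash
cat > q.py <<'E'
from rig import bot
import numpy as np
s=bot.observe();print("t",round(s["time_s"],2),"j6",round(s["joint_pos"][5],3),"p",np.round(s["eef_pos"],4),"F",np.round(s["contact_force"],1),"Tz",np.round(s["wrist_torque"],3),"g",round(s["grip_force"],1))
E
python3 -m creep '[[[0,0,-0.012],[0,0,0.12]],[[0,0,0.0076],[0,0,0.12]],[[0,0,0.0076],[0,0,0.12]],[[0,0,0.0076],[0,0,0.12]]]' >/dev/null; python3 q.py
python3 -m creep '[[[0,0,0.0076],[0,0,0.12]],[[0,0,0.0076],[0,0,0.12]],[[0,0,0.0076],[0,0,0.12]]]' >/dev/null; python3 q.py
python3 -m creep '[[[0,0,0.0076],[0,0,0.12]],[[0,0,0.0076],[0,0,0.12]]]' >/dev/null; python3 q.py
python3 -m creep '[[[0,0,0.0076],[0,0,0.12]],[[0,0,0.0076],[0,0,0.12]]]' >/dev/null; python3 q.py
```

```text
t 13.63 j6 -1.216 p [0.545  0.0093 0.1572] F [-2.9 -0.4  2.1] Tz [-0.073  0.357  0.06 ] g 20.1
t 13.88 j6 -0.856 p [0.545  0.0094 0.157 ] F [-2.1 -0.2  2.5] Tz [-0.033  0.488  0.047] g 20.0
t 14.05 j6 -0.616 p [0.5449 0.0094 0.1568] F [-3.5 -0.7  3.1] Tz [-0.013  0.509  0.105] g 20.0
t 14.22 j6 -0.376 p [0.5449 0.0095 0.1567] F [-2.3  0.2  2.6] Tz [0.108 0.558 0.061] g 20.1
```

```bash
for i in 1; do
python3 -m creep '[[[0,0,0.0076],[0,0,0.12]],[[0,0,0.0076],[0,0,0.12]]]' >/dev/null; python3 q.py
python3 -m creep '[[[0,0,0.0076],[0,0,0.12]],[[0,0,0.0076],[0,0,0.12]]]' >/dev/null; python3 q.py
python3 -m creep '[[[0,0,0.0076],[0,0,0.12]],[[0,0,0.0076],[0,0,0.12]]]' >/dev/null; python3 q.py
done
```

```text
t 14.38 j6 -0.136 p [0.5449 0.0095 0.1565] F [-2.5  0.9  2. ] Tz [ 0.12   0.527 -0.007] g 20.1
t 14.55 j6 0.104 p [0.5449 0.0096 0.1564] F [-2.9  0.5  2.5] Tz [0.112 0.524 0.037] g 20.1
t 14.72 j6 0.344 p [0.5449 0.0096 0.1562] F [-2.4  1.2  2.3] Tz [0.205 0.559 0.066] g 20.1
```

```bash
python3 -m creep '[[[0,0,0.0076],[0,0,0.12]],[[0,0,0.0076],[0,0,0.12]]]' >/dev/null; python3 q.py
python3 -m creep '[[[0,0,0.0076],[0,0,0.12]],[[0,0,0.0076],[0,0,0.12]]]' >/dev/null; python3 q.py
python3 -m creep '[[[0,0,0.0076],[0,0,0.12]],[[0,0,0.0076],[0,0,0.12]]]' >/dev/null; python3 q.py
```

```text
t 14.88 j6 0.584 p [0.5449 0.0097 0.156 ] F [-2.3  1.5  2.8] Tz [0.293 0.466 0.068] g 20.1
t 15.05 j6 0.824 p [0.545  0.0097 0.1559] F [-2.2  1.9  1.9] Tz [0.294 0.469 0.003] g 20.1
t 15.22 j6 1.064 p [0.545  0.0097 0.1557] F [-2.8  1.7  2.1] Tz [0.303 0.391 0.082] g 20.1
```

```bash
python3 -c "
from st import *
pic('wrist','w4')"
python3 -m creep '[[[0,0,0.0076],[0,0,0.12]],[[0,0,0.0076],[0,0,0.12]]]' >/dev/null; python3 q.py
python3 -m creep '[[[0,0,0.0076],[0,0,0.12]],[[0,0,0.0076],[0,0,0.12]]]' >/dev/null; python3 q.py
```

```text
t 15.43 j6 1.301 p [0.5451 0.0098 0.1556] F [-2.2  2.2  1.9] Tz [0.359 0.416 0.099] g 20.1
t 15.6 j6 1.541 p [0.5451 0.0098 0.1555] F [-2.1  2.7  0.9] Tz [0.365 0.366 0.168] g 20.1
```

View pics/w4.png

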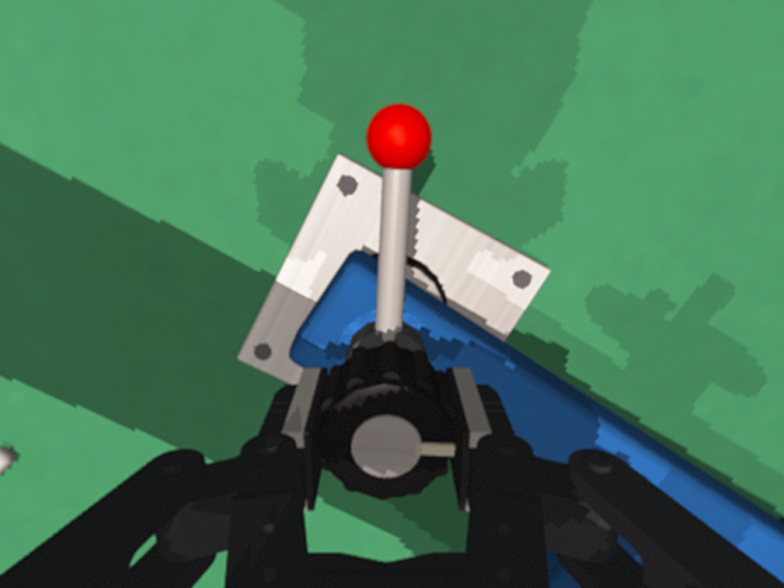

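The knob mark has moved by the regrip plus the rewind, so it is still turning with the tool. Torque is now starting to rise, so I'll go on one row at a time.

```bash
python3 -m creep '[[[0,0,0.0076],[0,0,0.12]]]' >/dev/null; python3 q.py
python3 -m creep '[[[0,0,0],[0,0,0]]]' >/dev/null; python3 q.py
```

```text
t 15.68 j6 1.661 p [0.5452 0.0098 0.1554] F [-1.5  1.7  1.6] Tz [0.364 0.346 0.105] g 20.1
t 15.77 j6 1.659 p [0.5452 0.0098 0.1554] F [-3.   3.   1.5] Tz [ 0.448  0.425 -0.123] g 20.1
```

```bash
python3 -m creep '[[[0,0,0.0076],[0,0,0.12]],[[0,0,0.0076],[0,0,0.12]]]' >/dev/null; python3 q.py
python3 -m creep '[[[0,0,0.0076],[0,0,0.12]]]' >/dev/null; python3 q.py
```

```text
t 15.93 j6 1.898 p [0.5452 0.0097 0.1553] F [-1.9  2.   1.3] Tz [0.391 0.411 0.174] g 20.1
t 16.02 j6 2.018 p [0.5453 0.0097 0.1552] F [-1.7  1.4  2.2] Tz [0.347 0.416 0.229] g 20.1
```

```bash
python3 -m creep '[[[0,0,0.005],[0,0,0.08]]]' >/dev/null; python3 q.py
```

```text
t 16.1 j6 2.098 p [0.5453 0.0098 0.1552] F [-1.5  1.5  1.6] Tz [0.451 0.359 0.232] g 20.1
```

Torque shows roughly 7–8 N on the rubber, which is a light touch. I'll release, rise, close the fingers and wind the wrist ready for the lever push.

```bash
python3 -m creep '[[[0,0,0],[0,0,0]],[[0,0,0],[0,0,0]],[[0,0,0],[0,0,0]]]' 5 20 >/dev/null; python3 q.py
python3 -m creep '[[[0,0,-0.5],[0,0,0]],[[0,0,-1.5],[0,0,0]],[[0,0,-2],[0,0,0]],[[0,0,-2],[0,0,0]],[[0,0,-1.5],[0,0,0]],[[0,0,-0.5],[0,0,0]]]' >/dev/null
python3 -m creep '[[[0,0,0],[0,0,-0.12]],[[0,0,0],[0,0,-0.12]],[[0,0,0],[0,0,-0.12]],[[0,0,0],[0,0,-0.12]],[[0,0,0],[0,0,-0.12]],[[0,0,0],[0,0,-0.12]],[[0,0,0],[0,0,-0.12]],[[0,0,0],[0,0,-0.12]],[[0,0,0],[0,0,-0.12]],[[0,0,0],[0,0,-0.12]]]' 0 20 >/dev/null
python3 -m creep '[[[0,0,0],[0,0,-0.12]],[[0,0,0],[0,0,-0.12]],[[0,0,0],[0,0,-0.12]],[[0,0,0],[0,0,-0.12]],[[0,0,0],[0,0,-0.12]],[[0,0,0],[0,0,-0.12]],[[0,0,0],[0,0,-0.12]],[[0,0,0],[0,0,-0.12]],[[0,0,0],[0,0,-0.12]],[[0,0,0],[0,0,0]],[[0,0,0],[0,0,0]]]' >/dev/null
python3 - <<'E'
from st import *
s,m=st()
ax=np.array([.5453,.0095]); th=np.deg2rad(118); ball=ax+.076*np.array([np.cos(th),np.sin(th)])
tgt=ball-.042*np.array([np.sin(th),-np.cos(th)]); print("tgt",tgt,"shift cm",(m.T@(np.r_[tgt,s["eef_pos"][2]]-s["eef_pos"]))*100, "x angle",np.degrees(np.arctan2(m[1,0],m[0,0])),"want",28-180)
pic("wrist","w5")
E
```

```text
t 16.35 j6 2.094 p [0.5456 0.0092 0.1551] F [-0.4  0.5  0.2] Tz [-0.034 -0.014 -0.011] g 0.0
{'time_s': 18.6, 'joint_pos': [0.0172, 0.1728, -0.1357, 1.2628, -0.0, -0.1795], 'eef_pos': [0.5453, 0.0094, 0.2348], 'contact_force': [-0.3455, 0.5084, -1.0167], 'wrist_torque': [0.0499, -0.0454, 0.0302], 'finger_gap': -0.0001, 'grip_force': 0.0}
toolx,y [-0.981 -0.195  0.001] [-0.195  0.981  0.   ] z [-0.001 -0.    -1.   ]
tgt [0.47253636 0.05688621] shift cm [6.20964895e+00 6.08237462e+00 3.44761989e-03] x angle -168.73320571947363 want -152
```

View pics/w5.png

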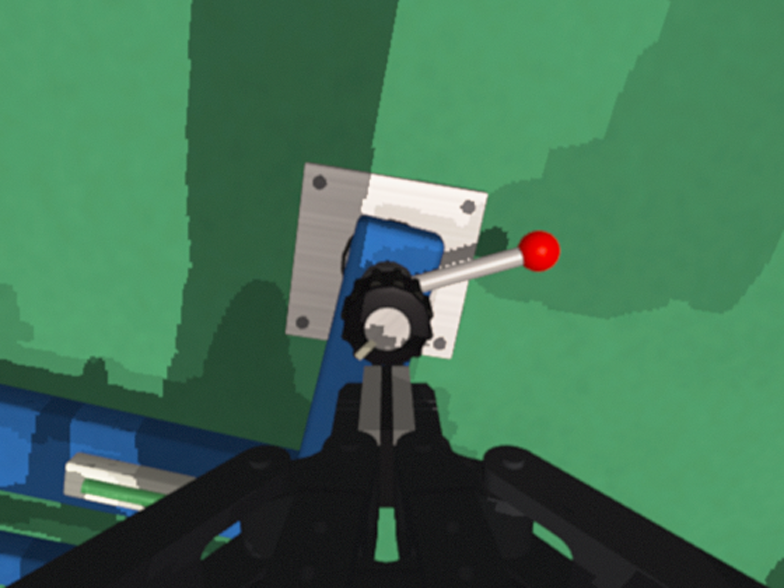

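The finger is over the knob and the ball is at (538,250), unobstructed. I'll move behind the ball, turn to the tangent and descend.

```bash
python3 -m creep '[[[2.07,2.03,0],[0,0,0]],[[2.07,2.03,0],[0,0,0]],[[2.07,2.03,0],[0,0,0]],[[0,0,0],[0,0,-0.1]],[[0,0,0],[0,0,-0.1]],[[0,0,0],[0,0,-0.09]],[[0,0,0],[0,0,0]],[[0,0,0],[0,0,0]]]' >/dev/null;python3 q.py
python3 -m creep '[[[0,0,0.7],[0,0,0]],[[0,0,1.4],[0,0,0]],[[0,0,1.4],[0,0,0]],[[0,0,1.4],[0,0,0]],[[0,0,1.4],[0,0,0]],[[0,0,1.4],[0,0,0]],[[0,0,1.4],[0,0,0]],[[0,0,1],[0,0,0]],[[0,0,0.5],[0,0,0]],[[0,0,0.3],[0,0,0]],[[0,0,0],[0,0,0]],[[0,0,0],[0,0,0]]]' >/dev/null;python3 q.py
python3 -c "
from st import *
st(); pic('wrist','w6')"
```

```text
t 19.32 j6 -0.366 p [0.4725 0.0568 0.2352] F [-0.2  0.2  0.4] Tz [-0.057 -0.008 -0.042] g 0.0
t 20.32 j6 -0.369 p [0.4728 0.0568 0.1266] F [0.2 0.6 0.8] Tz [-0.05  -0.02  -0.027] g 0.0
{'time_s': 20.3167, 'joint_pos': [0.1197, 0.0984, -0.4673, 1.0045, -0.0, -0.3691], 'eef_pos': [0.4728, 0.0568, 0.1266], 'contact_force': [0.1981, 0.5662, 0.8467], 'wrist_torque': [-0.0497, -0.0201, -0.0271], 'finger_gap': -0.0001, 'grip_force': 0.0}
toolx,y [-0.883 -0.47  -0.001] [-0.47   0.883 -0.   ] z [ 0.001  0.    -1.   ]
```

View pics/w6.png

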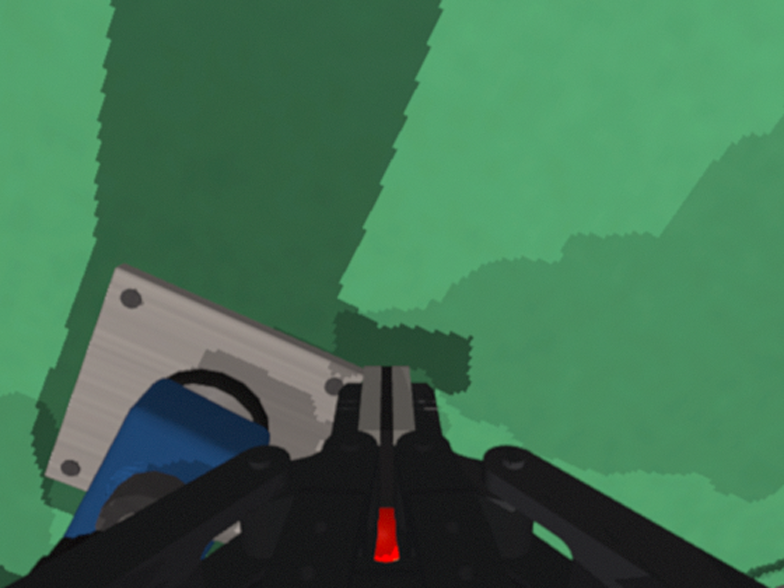

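The ball shows right in line behind the fingers at (387,535). I'll approach along -x until contact.

```bash
python3 -m creep '[[[-0.5,0,0],[0,0,0]],[[-0.5,0,0],[0,0,0]],[[-0.5,0,0],[0,0,0]],[[-0.2,0,0],[0,0,0]],[[0,0,0],[0,0,0]]]' >/dev/null;python3 q.py
python3 -m creep '[[[-0.2,0,0],[0,0,0]]]' >/dev/null;python3 q.py
python3 -m creep '[[[-0.2,0,0],[0,0,0]]]' >/dev/null;python3 q.py
python3 -m creep '[[[-0.2,0,0],[0,0,0]]]' >/dev/null;python3 q.py
```

```text
t 20.78 j6 -0.357 p [0.4882 0.0652 0.1263] F [-0.3 -0.1 -0.5] Tz [ 0.015  0.005 -0.019] g 0.0
t 20.87 j6 -0.356 p [0.4892 0.0658 0.1261] F [-0.6  0.1 -0.2] Tz [-0.006 -0.057 -0.008] g 0.0
t 20.95 j6 -0.354 p [0.491  0.0667 0.1261] F [ 0.3  1.1 -0. ] Tz [-0.009  0.016 -0.044] g 0.0
t 21.03 j6 -0.353 p [0.4926 0.0676 0.126 ] F [-2.1 -0.9  0.7] Tz [-0.087  0.421  0.051] g 1.1
```

```bash
python3 -m creep '[[[-0.38,0.09,0],[0,0,0.05]],[[-0.38,0.09,0],[0,0,0.05]],[[-0.764,0.162,0],[0,0,0.1]],[[-0.764,0.162,0],[0,0,0.1]]]' >/dev/null;python3 q.py
python3 -m creep '[[[-0.764,0.162,0],[0,0,0.1]],[[-0.764,0.162,0],[0,0,0.1]],[[-0.764,0.162,0],[0,0,0.1]]]' >/dev/null;python3 q.py
python3 -m creep '[[[-0.764,0.162,0],[0,0,0.1]],[[-0.764,0.162,0],[0,0,0.1]],[[-0.38,0.09,0],[0,0,0.05]],[[0,0,0],[0,0,0]]]' >/dev/null;python3 q.py
python3 -c "
from st import *
st(); pic('top','t3',(225,165,325,240),8)"
```

```text
t 21.37 j6 -0.028 p [0.5116 0.0807 0.126 ] F [-2.2 -2.7 -0.2] Tz [-0.345  0.346  0.014] g 1.1
t 21.62 j6 0.278 p [0.5341 0.0877 0.1259] F [-2.7 -0.7  1.4] Tz [-0.193  0.47  -0.01 ] g 1.1
t 21.95 j6 0.52 p [0.5542 0.088  0.1258] F [-0.4 -0.4 -0.4] Tz [-0.044  0.022 -0.018] g 0.0
{'time_s': 21.95, 'joint_pos': [0.1575, 0.2519, -0.2823, 1.0373, -0.0, 0.5197], 'eef_pos': [0.5542, 0.088, 0.1258], 'contact_force': [-0.3766, -0.4406, -0.4342], 'wrist_torque': [-0.0437, 0.0219, -0.0183], 'finger_gap': -0.0, 'grip_force': 0.0}
toolx,y [-0.935  0.354  0.001] [ 0.354  0.935 -0.   ] z [-0.001 -0.    -1.   ]
```

View pics/t3.png

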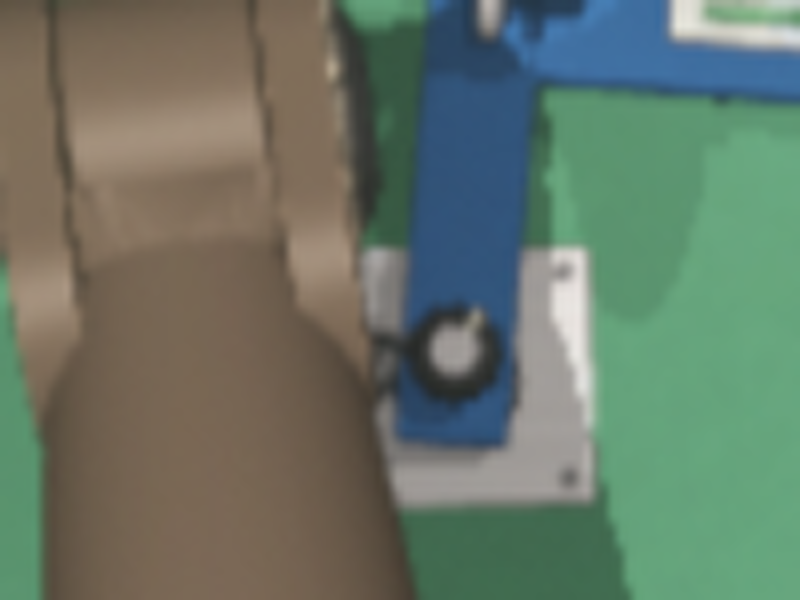

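The lever is following. About 0.4 rad remains, so I'll slow down towards the stop.

```bash
python3 -m creep '[[[-0.38,0.09,0],[0,0,0.05]],[[-0.38,0.09,0],[0,0,0.05]],[[-0.38,0.09,0],[0,0,0.05]],[[-0.38,0.09,0],[0,0,0.05]],[[-0.38,0.09,0],[0,0,0.05]]]' >/dev/null;python3 q.py
python3 -m creep '[[[-0.23,0.05,0],[0,0,0.03]],[[-0.23,0.05,0],[0,0,0.03]]]' >/dev/null;python3 q.py
python3 -m creep '[[[-0.23,0.05,0],[0,0,0.03]]]' >/dev/null;python3 q.py
python3 -m creep '[[[-0.23,0.05,0],[0,0,0.03]]]' >/dev/null;python3 q.py
```

```text
t 22.42 j6 0.756 p [0.5722 0.0839 0.126 ] F [-1.8  1.1  0.3] Tz [ 0.2    0.376 -0.043] g 1.0
t 22.58 j6 0.811 p [0.5766 0.082  0.126 ] F [-0.5  1.7 -0.2] Tz [0.301 0.306 0.018] g 1.1
t 22.67 j6 0.839 p [0.5787 0.0811 0.126 ] F [-1.9  1.9 -0.2] Tz [0.343 0.297 0.008] g 1.1
t 22.75 j6 0.867 p [0.5808 0.08   0.126 ] F [-1.5  1.9 -0.3] Tz [ 0.373  0.288 -0.049] g 1.1
```

```bash
python3 -m creep '[[[-0.15,0.03,0],[0,0,0.02]]]' >/dev/null;python3 q.py
python3 -m creep '[[[-0.15,0.03,0],[0,0,0.02]]]' >/dev/null;python3 q.py
python3 -m creep '[[[-0.1,0.02,0],[0,0,0.01]]]' >/dev/null;python3 q.py
```

```text
t 22.83 j6 0.885 p [0.5823 0.0792 0.126 ] F [-1.   1.8 -0.1] Tz [ 0.462  0.169 -0.016] g 1.1
t 22.92 j6 0.904 p [0.5837 0.0784 0.1261] F [-3.2  3.8 -1.3] Tz [0.946 0.723 0.032] g 2.8
t 23.0 j6 0.913 p [0.584  0.0783 0.1259] F [-5.   6.5  2. ] Tz [1.313 1.117 0.035] g 4.2
```

The stop is reached, with force stepping from 2 to 8 N. I'll back off, rise and move clear for a check.

```bash
python3 -m creep '[[[0.3,0,0],[0,0,0]],[[0.8,0,0],[0,0,0]],[[1,0,0],[0,0,0]],[[1,0,0],[0,0,0]],[[0,0,-1],[0,0,0]],[[0,0,-2],[0,0,0]],[[0,0,-2.5],[0,0,0]],[[0,0,-2.5],[0,0,0]],[[0,0,-2.5],[0,0,0]],[[0,0,-2.5],[0,0,0]],[[0,0,-2.5],[0,0,0]],[[0,0,-1.5],[0,0,0]]]' >/dev/null;python3 q.py
python3 -m creep '[[[2,3,0],[0,0,0]],[[2,3,0],[0,0,0]],[[2,3,0],[0,0,0]],[[2,3,0],[0,0,0]],[[2,3,0],[0,0,0]],[[0,0,0],[0,0,0]],[[0,0,0],[0,0,0]]]' >/dev/null;python3 q.py
python3 - <<'E'
from st import *
d=pic("top","t4",(240,110,390,245),4)
t0=np.load("top0.npz")
# registration of stand: patches in first/last image
a=cv2.cvtColor(t0["pixels"],cv2.COLOR_RGB2GRAY);b=cv2.cvtColor(d["pixels"],cv2.COLOR_RGB2GRAY)
for n,(u,v) in {"FLknob":(288,128),"NRknob":(372,215),"motor":(372,140),"disc":(333,152),"FRball":(392,123),"NRball":(386,235),"plate":(300,225)}.items():
    p=a[v-9:v+10,u-9:u+10]; r=cv2.matchTemplate(cv2.resize(b[v-14:v+15,u-14:u+15],None,fx=8,fy=8,interpolation=3),cv2.resize(p,None,fx=8,fy=8,interpolation=3),cv2.TM_CCOEFF_NORMED)
    _,m,_,l=cv2.minMaxLoc(r);print(n,round(m,3),(np.array(l)/8-5).round(2))
p=d["pixels"].astype(int);ok=(p[...,0]>150)&(p[...,1]<80);n,l,s,c=cv2.connectedComponentsWithStats(ok.astype(np.uint8))
for k in range(1,n):
    if 240<c[k][0]<300 and 170<c[k][1]<240: q=ray(d,*c[k],.063);v=q[:2]-[.5453,.0095];print(s[k,4],q.round(4),np.hypot(*v),"joint",np.radians(135)-(np.arctan2(v[1],v[0])+.052))
E
```

```text
t 24.0 j6 0.955 p [0.563  0.0995 0.3002] F [1.1 0.1 0.6] Tz [ 0.03  -0.022 -0.015] g 0.0
t 24.58 j6 1.214 p [0.5971 0.2782 0.296 ] F [-0.5  0.6  0.1] Tz [-0.005 -0.009 -0.004] g 0.0
FLknob 0.998 [0. 0.]
NRknob 0.998 [0. 0.]
motor 0.999 [0. 0.]
disc 1.0 [0. 0.]
FRball 0.999 [0. 0.]
NRball 0.999 [0. 0.]
plate 1.0 [0. 0.]
17 [0.6006 0.0635 0.063 ] 0.07728698657430277 joint 1.530340243505385
```

View pics/t4.png

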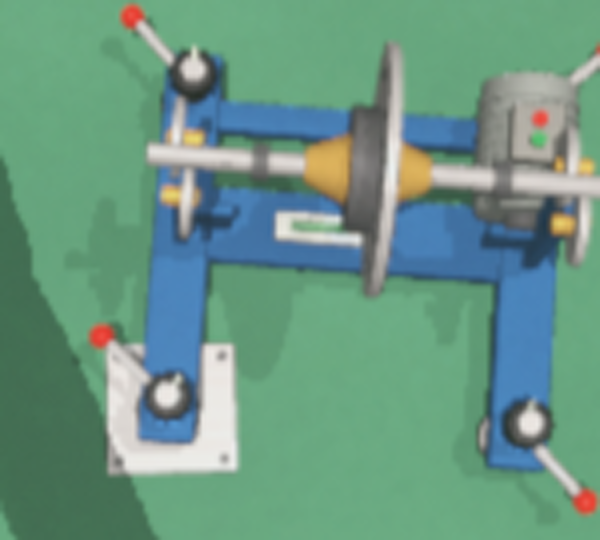

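The lever is at its stop (about 1.5 rad). The mark has turned about 386° against 383° commanded, so there was no slip, and the stand has not moved. I'm handing in.

```bash
python3 -c "
from rig import bot
print(bot.finish_job())"
```

```text
the job is handed in; nothing more can be done
None
```

The near left foot is screwed down about 4.3 mm to a light touch (about 7–8 N, estimated from the knob torque), its locknut lever is swung to its stop, the overhead camera shows no movement of the stand, and the job was handed in at about 25 s; no verdict came back.

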